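# Ready the paint scale for the mixing cup

### The arm

A 6-joint arm with a two-finger parallel gripper is mounted at the origin on the work surface. World frame = base frame: x ahead of the robot, y to its left, z up, the work surface at z = 0. Lengths are in m, angles in rad, forces in N, time in s.
With the tool pointing down it reaches from about 0.35 to 0.775 m from the base axis. Payload 5.5 kg.
Tool frame: the origin (TCP) lies on the centre line of the jaws, within the pads' length; the fingertips stand 11 mm ahead of it and the grasp point (between the pads) lies 8 mm behind it; z points along the fingers, y is the line along which they close (so a half turn about z gives the same grasp; the last joint's range is limited). The gripper opens to 85 mm and grips with 20 to 120 N. Pads are 22 mm wide; open, the fingers measure 114 mm over their backs; the gripper's body (76 mm by 85 mm) begins 54 mm behind the grasp point. The pads swing forward as they close: fully open they stand 13 mm farther back than shut.
Start: joints at [-1.4, 0.313, 0.046, 1.304, 0, 1.431], TCP at [0.176, -0.547, 0.242] pointing down, gripper open.
Joint ranges: [-2.76, 2.76], [-0.86, 1.69], [-1.03, 1.26], [-2.2, 2.34], [-1.47, 1.5], [-3.14, 3.14]. Speed limits (rad/s): [2.57, 2.57, 3.14, 3.14, 3.14, 3.14].

### API

Orientations are given as a unit quaternion [w, x, y, z].
In Python, from workcell import env, viewer, order, models gives the robot as it stands.
- The arm moves only by the tool drive_tool, never from a script. Its argument "series" is a list that holds one entry, the list of rows, each a list of 6 numbers: the shift along the tool's x, y, z each as a share of 120 mm, from -1 to 1, then the turn, a rotation vector about the tool's x, y, z each as a share of 180 degrees, from -1 to 1. A call has 1 to 20 rows; each row shifts and turns the commanded pose from where the row before left it, along the tool's axes as they then stand; what a row does not reach is not made up. A row lasts 1/8 s, in which the tool goes at most 62.5 mm and 10.7 degrees, less where a joint would pass 70% of its speed; a pose out of reach is approached as far as the arm can. A call with a number of a shift or a turn outside -1 to 1 is refused whole. A call with a gripper value outside its range is refused whole. "jaw" is the opening, from -1 (shut) to 1 (fully open), set as the call begins (left out, the last holds). The fingers move at their own pace and stop on an object; "grip_force" is the grip in N (left out, the last holds). Time passes only in rows, so rows that do not move let the fingers close. It gives the time, the measured TCP pose, the force, the opening and the grip force at its end, in the units of the state.
- env.get_state(): the state, without advancing time (a new reading comes with each control period).
- viewer.read_camera(name): name is "scene" or "top" or "wrist"; returns the picture (480x640x3 uint8, red, green, blue); there is no depth.
- viewer.camera_info(name): a dict with "intrinsics" (3x3 intrinsics, pixels), "D" ([k1, k2, p1, p2, k3] as OpenCV has them; the pictures are not rectified), "R" (3x3) and "t" (3): a world point X has camera coordinates R X + t; the wrist camera has in their place "T_tool_cam" (4x4, takes a point from camera to tool coordinates, whose origin is the TCP and whose axes are the flange's). Camera axes: x right, y down, z forward; pixel columns grow to the right and rows downward; lengths in m; the calibration is good to about 2 mm. A picture is of the moment at which its call begins: read the wrist's pose just before it. camera_info takes no time and is no camera call.
- order.hand_in(): hands the job in; it is judged then, once.
Trained networks look in the newest picture that a camera, given by its name, has taken for a name from the list of things; names that differ only in an ending like _2 or _b are one class to them, and where a whole thing is asked for, a point or a joint stands for the part that bears it (a point fixed in the world has none). Each returns a list of dicts, best first, with "score" (0 to 1); they miss things now and then, are a little off and sometimes report something else, mostly with a low value. They report only what shows in the picture. A call takes as long as a camera call.
- models.silhouettes(label, camera): "region" (480x640 bool, what is visible of it) and "location" ([column, row] in pixels, amid what is visible of it).
The state is a dict: "clock": time; "joint_pos": joint angles; "qvel": joint speeds; "tau": joint torques, N m; "tcp_pos": TCP position; "orientation": TCP orientation; "wrist_force": force on the tool from outside, world axes, zero at the start; "ft_torque": the same for the moment, N m; "finger_gap": finger opening in m; "grip_force": force on a finger pad.
Only numpy, scipy, OpenCV 4.12 (cv2) and the standard library are available. Lean on these libraries where they do the work, as an engineer would, in place of code of your own. Each camera call takes 0.05 s, during which the arm holds its last target. There are 200 camera calls.

### The job

The mixing cup already stands on the pan of the paint scale: get the scale ready for weighing. With a fingertip, tip the power rocker at the left end of the control panel (as seen from the robot) to on by pushing down its raised end, the one towards the robot, then press the small square unit key to go over to grams, then press the wide bar-shaped tare key to zero out the cup; push each one lightly, as there is a weighing cell underneath, and let each key spring back before going on. Do not press the two round keys, do not touch the pan or the cup, leave the things lying around where they are, and finish clear of the scale with the switch on.

Things in the scene. Friction and masses are not known exactly. Their poses are not given: they have to be found in the camera images.
- scale: Paint-mixing bench scale, fixed: light grey housing 310 (x) x 280 (y) mm; origin: centre of its underside, on the table. Its own -x side is the front: a dark control panel on the front 100 mm slopes 6 degrees down to the front (56 mm high at the front edge, 67 at the back). The row of controls lies 28 mm behind the front edge; a blank display and a bubble level lie behind it.
- pan: Stainless weighing pan 196 (x) x 264 (y) mm on the back of the scale; its top is 84 mm above the table, 10 mm above this origin (centre of its underside). It begins 78 mm behind the key centres. Not to be touched.
- mixing_cup: White plastic cup, rim diameter 80 mm, 95 mm high, loose on the pan, 80 to 190 g; the origin is the centre of its underside. Its nearest wall is at least 140 mm behind the row of keys. Not to be touched.
- power_rocker (a joint): Power rocker switch, 20 mm wide (y), 40 mm long (x), hinged across its middle, at the scale's +y end of the panel (y = +110 mm). Angle in rad: 0 = off (the end towards the front of the scale stands up), 0.24 = on (that end fully down); on counts from 0.17. Starts at 0 to 0.04, stays where it is left, takes about 1 N at its end to move, has rigid stops.
- rocker_front (a point): The spot to push on the rocker: top face of its front end, 14 mm from the hinge, 6 mm inside the tip. It turns with the rocker, so its z is not the normal of the panel; the two halves of the rocker rise to its ends like a shallow V. It sinks about 3 mm along the panel's normal from off to on. When off this point is 14 mm and the tip 16 mm above the panel; when on the tip is at 11 mm.
- unit_key (a joint): Travel of the unit key (scale's y = +52 mm) in m, 0 = up, 0.005 = fully down. Stands 9 mm proud of the panel; sprung, 5 mm of travel, starts to give at 1 N and bottoms at 5 N, springs back when let go; it counts as pressed from about half its travel (2.5 mm).
- unit_key_top (a point): Middle of the top of the unit key, a small square grey key 18 x 18 mm. z is the panel's normal (the direction of travel is -z), x points to the back of the scale, y along the row of keys. It moves with the key.
- tare_key (a joint): Travel of the tare key (scale's y = -60 mm) in m, 0 = up, 0.005 = fully down. Stands 9 mm proud of the panel; sprung, 5 mm of travel, starts to give at 1 N and bottoms at 5 N, springs back when let go; it counts as pressed from about half its travel (2.5 mm).
- tare_key_top (a point): Middle of the top of the tare key, a wide grey bar 36 mm (y) x 18 mm (x). Axes as for the unit key. It moves with the key.
- zero_key (a joint): Travel of the round zero key between the unit and tare keys, as the others. Not to be pressed.
- zero_key_top (a point): Middle of the top of the round zero key, 20 mm across, at the middle of the row.
- print_key (a joint): Travel of the round print key at the -y end of the row, as the others. Not to be pressed.
- print_key_top (a point): Middle of the top of the round print key, 20 mm across.
- paint_tin: Closed round paint tin, 90 mm across, 95 mm high, beside the scale on its +y side; origin at the centre of its underside.
- hardener_can: Round can, 64 mm across, 85 mm high, beside the scale on its -y side; origin at the centre of its underside.
- tape_roll: Roll of masking tape lying flat, 100 mm across, 25 mm high, beside the panel on the -y side; origin at the centre of its underside.
- tin_lid: Metal tin lid lying flat, 100 mm across, 8 mm high, beside the panel on the +y side; origin at the centre of its underside.
- screwdriver: Screwdriver lying across in front of the scale, 200 mm long and 26 mm high; its origin lies midway along it, on the underside.
- stir_stick: Wooden stirring stick 200 x 20 x 5 mm lying beyond the can and the tape on the scale's -y side; origin at the centre of its underside.

How it is judged:
By the outcome, as a careful person would: the job done as asked, in the order asked, and still so for the second after the job is handed in, with the robot touching nothing.
It also fails if it takes over 48 s, if anything falls off the work surface, if the arm or the gripper's body presses on something with over 40 N, if the wrist force passes 120 N, or if a joint passes its speed limit or range.

## Working session

There is one attempt and no reset: what is moved stays moved. The work goes in short steps, Python scripts to look and compute and a tool call to move; the robot and the scene stay as the last step left them, time stands still between calls to the robot, and variables do not carry over. Pictures are saved under pics/ and viewed, at most 10 in all, crops included, and the job is handed in when it is done.

Besides the shell and the picture viewer there is one more tool, called after "Request:" by a JSON object that holds its "api" and its "payload". drive_tool: Moves the arm, as the interface text tells. Its arguments: {"type":"object","properties":{"series":{"type":"array"},"jaw":{"type":"number"},"grip_force":{"type":"number"}},"required":["series"]}

```bash
mkdir -p pics; cat > h.py <<'E'
import numpy as np, cv2
from workcell import env, viewer, order, models
from scipy.spatial.transform import Rotation as Ro
def cam(n):
    c=viewer.camera_info(n); K=np.array(c["intrinsics"]);D=np.array(c["D"],float)
    if "R" in c: R=np.array(c["R"]);t=np.array(c["t"])
    else:
        s=env.get_state();T=np.eye(4);q=s["orientation"]
        T[:3,:3]=Ro.from_quat(np.r_[q[1:],q[0]]).as_matrix();T[:3,3]=s["tcp_pos"]
        M=np.linalg.inv(T@np.array(c["T_tool_cam"]));R=M[:3,:3];t=M[:3,3]
    return K,D,R,t
def ray(c,px):
    K,D,R,t=c
    u=cv2.undistortPoints(np.array(px,float).reshape(1,1,2),K,D).ravel()
    d=R.T@np.r_[u,1]; return -R.T@t, d/np.linalg.norm(d)
def proj(c,X):
    K,D,R,t=c
    return cv2.projectPoints(np.array(X,float).reshape(-1,3),cv2.Rodrigues(R)[0],t,K,D)[0].reshape(-1,2)
def tri(rs):
    A=sum(np.eye(3)-np.outer(d,d) for o,d in rs);b=sum((np.eye(3)-np.outer(d,d))@o for o,d in rs)
    X=np.linalg.solve(A,b); return X,[np.linalg.norm(np.cross(X-o,d)) for o,d in rs]
def atz(r,z): o,d=r; return o+d*(z-o[2])/d[2]
E
cat > a.py <<'E'
from h import *
C={}
for n in("scene","top"):
    im=viewer.read_camera(n);cv2.imwrite(f"pics/{n}0.png",im[:,:,::-1]);C[n]=cam(n);print(n,"cam at",-C[n][2].T@C[n][3])
for l in["rocker_front","power_rocker","unit_key_top","unit_key","zero_key","tare_key","print_key","scale","pan","mixing_cup","paint_tin","hardener_can","tape_roll","tin_lid","screwdriver","stir_stick"]:
    rs=[]
    for n in C:
        r=models.silhouettes(l,n)
        if r: print(l,n,[(round(q["score"],2),np.round(q["location"]),int(q["region"].sum())) for q in r[:2]]); rs.append(ray(C[n],r[0]["location"]))
    if len(rs)==2: X,e=tri(rs);print("   ",X.round(4),np.round(e,4))
print(env.get_state()["clock"], np.round(env.get_state()["wrist_force"],2))
E
python3 a.py
```

```text
scene cam at [ 0.93416084 -0.32011261  0.813728  ]
top cam at [0.44066402 0.0151163  1.2169988 ]
rocker_front scene [(0.69, array([256., 290.]), 1700), (0.53, array([353., 152.]), 158)]
rocker_front top [(0.52, array([218., 298.]), 213)]
    [ 0.4369  0.0989 -0.2926] [0.1627 0.1627]
power_rocker scene [(0.5, array([353., 152.]), 174), (0.21, array([358., 233.]), 11109)]
power_rocker top [(0.64, array([274., 219.]), 11102), (0.59, array([218., 293.]), 218)]
    [0.5856 0.0751 0.2509] [0.0084 0.0084]
unit_key_top scene [(0.61, array([430., 158.]), 2391), (0.38, array([330., 166.]), 71)]
unit_key_top top [(0.46, array([250., 297.]), 97)]
    [0.5366 0.1851 0.1392] [0.0965 0.0965]
unit_key scene [(0.5, array([330., 168.]), 73)]
unit_key top [(0.62, array([247., 296.]), 82)]
    [0.4591 0.1433 0.0506] [0.0031 0.0031]
zero_key scene [(0.57, array([312., 177.]), 65), (0.19, array([284., 194.]), 187)]
tare_key scene [(0.66, array([289., 192.]), 149), (0.15, array([358., 237.]), 11202)]
tare_key top [(0.69, array([305., 298.]), 125)]
    [0.4599 0.0271 0.0669] [0.0016 0.0016]
print_key scene 
[... 909 characters left out ...]
ene [(0.89, array([218., 250.]), 1388), (0.19, array([333., 166.]), 63)]
tape_roll top [(0.65, array([394., 308.]), 810)]
    [ 0.4492 -0.1514  0.0218] [0.0104 0.0104]
tin_lid scene [(0.59, array([382., 141.]), 1069), (0.25, array([361., 236.]), 11119)]
tin_lid top [(0.59, array([174., 302.]), 1680)]
    [0.4446 0.3091 0.0052] [0.0022 0.0022]
screwdriver scene [(0.6, array([276., 178.]), 662)]
screwdriver top [(0.83, array([284., 342.]), 637), (0.72, array([174., 302.]), 1666)]
    [ 0.3646  0.0683 -0.0129] [0.0018 0.0018]
stir_stick scene [(0.6, array([193., 303.]), 1139)]
stir_stick top [(0.97, array([431., 285.]), 727)]
    [ 0.4979 -0.2416 -0.0132] [0.0063 0.0063]
1.7 [-0.45  0.12 -0.99]
```

View pics/top0.png

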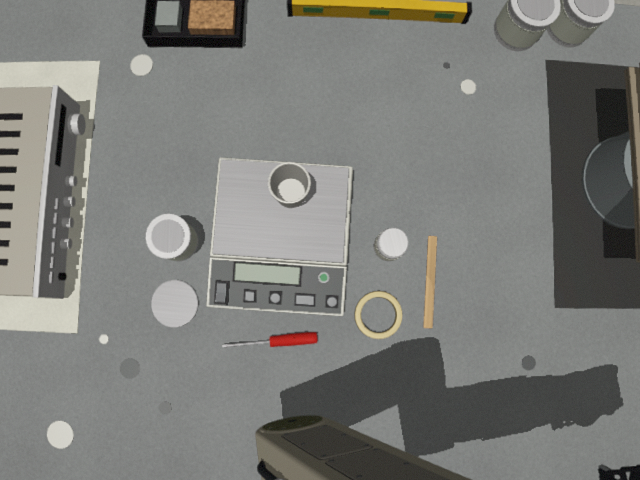

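View pics/scene0.png

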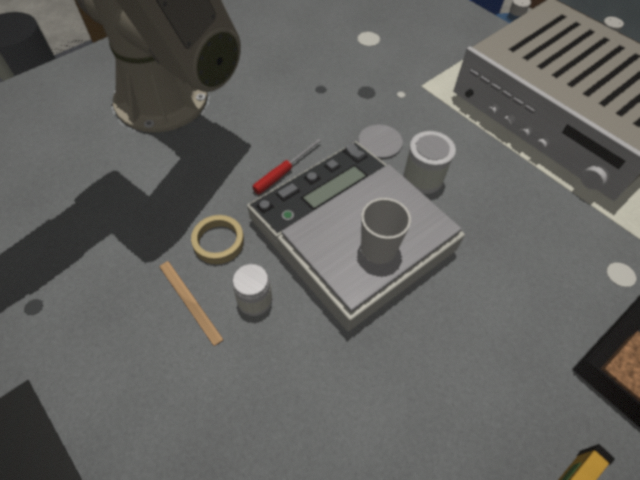

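Top view: the rocker is at (221,292), unit key (250,296), zero (275,298), tare (305,300) and print (331,302). The cup is at the back of the pan, and the screwdriver is in front of the scale. The scene view agrees. Next I'll fit the scale pose to these.

```bash
cat > b.py <<'E'
from h import *
from scipy.optimize import least_squares
C={n:cam(n) for n in("scene","top")}
f=lambda p:np.array([p[0],p[1],0])
P=[(-.127,.110,.072),(-.127,.052,.068),(-.127,0,.068),(-.127,-.06,.068),(-.155,.14,.056),(-.155,-.14,.056)]
top=[(221,292),(249,296),(275,298),(305,299),(207,306),(343,315)]
sc=[(355,152),(331,167),(312,177),(289,192)]
def world(p): return np.c_[Ro.from_euler('z',p[2]).apply(np.array(P))]+[p[0],p[1],p[3]]
def res(p):
    X=world(p); return np.r_[(proj(C["top"],X)-top).ravel(),(proj(C["scene"],X[:4])-sc).ravel()]
s=least_squares(res,[.58,.09,0,0],loss="soft_l1");print(s.x.round(4),res(s.x).reshape(-1,2).round(1).tolist());print(world(s.x).round(4))
st=env.get_state();q=st["orientation"];print(st["tcp_pos"],q);print(Ro.from_quat(np.r_[q[1:],q[0]]).as_matrix().round(3))
print(np.array(viewer.camera_info("wrist")["T_tool_cam"]).round(3),viewer.camera_info("wrist")["intrinsics"])
E
python3 b.py
```

```text
[ 0.5869  0.0821 -0.0437 -0.0065] [[-0.2, 0.9], [0.5, -1.0], [-0.0, -1.1], [-0.5, -0.1], [-0.6, -0.3], [-0.4, 0.3], [-1.4, -0.2], [0.8, -1.0], [-0.4, 1.0], [-1.6, 0.4]]
[[ 0.4648  0.1975  0.0655]
 [ 0.4623  0.1396  0.0615]
 [ 0.46    0.0876  0.0615]
 [ 0.4574  0.0277  0.0615]
 [ 0.4381  0.2287  0.0495]
 [ 0.4259 -0.051   0.0495]]
[ 0.17583376 -0.54747886  0.24231999] [ 2.06879812e-05  9.87951394e-01  1.54764474e-01 -5.80877606e-07]
[[ 0.952  0.306  0.   ]
 [ 0.306 -0.952 -0.   ]
 [-0.     0.    -1.   ]]
[[-0.    -0.958 -0.286  0.074]
 [ 1.    -0.     0.001  0.   ]
 [-0.001 -0.286  0.958 -0.132]
 [ 0.     0.     0.     1.   ]] [[364.66464616   0.         314.22933755]
 [  0.         364.66464616 243.40339878]
 [  0.           0.           1.        ]]
```

Request:
{"api": "drive_tool", "payload": {"series": [[[0,0,0,0,0,0.0565],[0,0,0,0,0,0.0565],[0.26,-0.32,0,0,0,0],[0.26,-0.32,0,0,0,0],[0.26,-0.32,0,0,0,0],[0.26,-0.32,0,0,0,0],[0.26,-0.32,0,0,0,0],[0.26,-0.32,0,0,0,0],[0.26,-0.32,0,0,0,0],[0.26,-0.32,0,0,0,0],[-0.02,-0.43,0,0,0,0],[-0.02,-0.43,0,0,0,0],[-0.02,-0.43,0,0,0,0],[-0.02,-0.43,0,0,0,0],[-0.02,-0.43,0,0,0,0],[-0.02,-0.43,0,0,0,0],[-0.02,-0.43,0,0,0,0],[0,0,0,0,0,0],[0,0,0,0,0,0]]], "jaw": -1, "grip_force": 20}}

```text
clock: 4.08
tcp_pos: [0.4377, 0.0812, 0.2423]
orientation: [-0.011, 1.0, -0.005, -0.0]
wrist_force: [0.9, -0.7, -0.7]
finger_gap: -0.0004
grip_force: 0.0
```

```bash
cat > c.py <<'E'
from h import *
import sys
c=cam("wrist");im=viewer.read_camera("wrist");cv2.imwrite(f"pics/w{sys.argv[1]}.png",im[:,:,::-1])
st=env.get_state();print(st["tcp_pos"],st["orientation"].round(4) if hasattr(st["orientation"],"round") else st["orientation"],np.round(st["wrist_force"],2),np.abs(st["qvel"]).max())
M={"K":c,}
out={}
for l in["power_rocker","rocker_front","unit_key","zero_key","tare_key","print_key"]:
    r=models.silhouettes(l,"wrist")
    for q in r[:3]:
        ys,xs=np.nonzero(q["region"]); print(l,round(q["score"],2),np.round(q["location"],1),"bbox",xs.min(),xs.max(),ys.min(),ys.max(),atz(ray(c,q["location"]),.068).round(4))
np.savez(f"cam{sys.argv[1]}.npz",*c)
E
python3 c.py 1
```

```text
[0.43775964 0.08097465 0.24229248] [-1.080e-02  9.999e-01 -5.500e-03 -1.000e-04] [0.12 0.57 0.31] 0.011198001880564967
rocker_front 0.74 [182. 188.] bbox 166 195 165 214 [0.4702 0.1971 0.068 ]
unit_key 0.73 [250.7 193.7] bbox 238 260 184 206 [0.4647 0.1385 0.068 ]
zero_key 0.95 [309.2 193.2] bbox 299 321 185 208 [0.4648 0.0889 0.068 ]
zero_key 0.38 [248.8 196.1] bbox 239 260 185 206 [0.4627 0.1403 0.068 ]
tare_key 0.73 [378.1 197.7] bbox 359 401 188 210 [0.4606 0.0309 0.068 ]
print_key 0.91 [441.3 200.2] bbox 432 456 191 212 [ 0.4582 -0.0226  0.068 ]
```

View pics/w1.png

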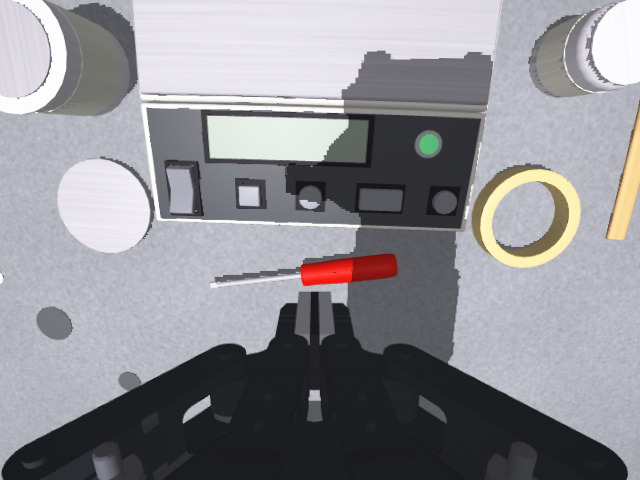

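The wrist view shows the panel clearly: rocker (181,190), unit (249,195), zero (310,196), tare (380,199), print (444,202). The closed fingertips are at (314,292). I'll refine the pose, then move above the rocker.

```bash
cat > fit.py <<'E'
from h import *
from scipy.optimize import least_squares
C={n:cam(n) for n in("scene","top")}
def load(n): z=np.load(n);return [z[k] for k in z.files]
P=np.array([(-.127,.110,.071),(-.127,.052,.068),(-.127,0,.068),(-.127,-.06,.068)])
O=[(C["top"],[(221,292),(249,296),(275,298),(305,299)],.5,range(4)),(C["scene"],[(355,152),(331,167),(312,177),(289,192)],.5,range(4)),
 (load("cam1.npz"),[(181,190),(249.5,195.5),(310,196.5),(380,199)],1,range(4))]
try:
    import extra; O+=[(load(n),px,1,ix) for n,px,ix in extra.E]
except ImportError: pass
def world(p,Q=P): return Ro.from_euler('z',p[2]).apply(Q)+[p[0],p[1],p[3]]
def res(p,w=1):
    return np.concatenate([((proj(c,world(p)[list(ix)])-px)*k).ravel() for c,px,k,ix in O])
p=least_squares(res,[.58,.09,0,0],loss="soft_l1").x
np.save("pose.npy",p)
def targets():
    R=Ro.from_euler('z',p[2])*Ro.from_euler('y',np.deg2rad(-6))
    n=R.apply([0,0,1]); X=world(p)
    base=world(p,np.array([[-.127,.110,.056+.028*np.tan(np.deg2rad(6))]]))[0]
    Rt=R*Ro.from_euler('x',np.pi)
    return R,n,Rt,{"rocker":base+R.apply([-.015,0,.016]),"unit":X[1],"zero":X[2],"tare":X[3]}
def plan(name,h):  # rows shares to put the fingertip h above the target along the normal
    R,n,Rt,T=targets(); s=env.get_state();q=s["orientation"];Rc=Ro.from_quat(np.r_[q[1:],q[0]])
    goal=T[name]+n*(h+.011)
    rot=(Rc.inv()*Rt).as_rotvec()/np.pi
    print(name,"tip target",T[name].round(4),"TCP goal",goal.round(4),"now",np.round(s["tcp_pos"],4),"t",s["clock"])
    print(" shift(if before turn)",(Rc.inv().apply(goal-s["tcp_pos"])/.12).round(3),"shift(after)",(Rt.inv().apply(goal-s["tcp_pos"])/.12).round(4),"rot",rot.round(4))
if __name__=="__main__":
    import sys
    print(p.round(4)); print(res(p).reshape(-1,2).round(1).tolist())
    plan(sys.argv[1],float(sys.argv[2]))
E
python3 fit.py rocker .06
```

```text
[ 0.5882  0.0817 -0.0535 -0.0042]
[[-0.3, -0.2], [-0.0, -1.0], [-0.2, -0.9], [-0.5, -0.3], [-0.1, -0.1], [0.9, -0.7], [0.2, 0.2], [-0.5, -0.2], [0.5, 1.2], [-0.0, -1.9], [-0.0, -0.2], [-0.0, 0.6]]
rocker tip target [0.4507 0.1992 0.0691] TCP goal [0.4433 0.1996 0.1397] now [0.4377 0.0811 0.2423] t 4.425
 shift(if before turn) [ 0.036 -0.969  0.876] shift(after) [-0.0958 -0.9883  0.8493] rot [-0.0077  0.0336  0.0132]
```

Request:
{"api": "drive_tool", "payload": {"series": [[[0,0,0,-0.0077,0.0336,0.0132],[-0.024,-0.247,0.212,0,0,0],[-0.024,-0.247,0.212,0,0,0],[-0.024,-0.247,0.212,0,0,0],[-0.024,-0.247,0.212,0,0,0],[0,0,0,0,0,0],[0,0,0,0,0,0]]]}}

```text
clock: 5.3
tcp_pos: [0.4381, 0.1166, 0.144]
orientation: [-0.03, 0.998, 0.025, 0.052]
wrist_force: [0.2, -0.0, 0.3]
finger_gap: 0.0001
grip_force: 0.0
```

```bash
python3 c.py 2; python3 fit.py rocker .03|tail -2
```

```text
[0.43840591 0.1165659  0.1443056 ] [-0.0298  0.9979  0.0247  0.0522] [-0.22 -0.24 -0.13] 0.00482484546462676
power_rocker 0.67 [186.8 215.9] bbox 172 209 184 252 [0.4698 0.2001 0.068 ]
rocker_front 0.73 [190.  213.8] bbox 172 210 183 252 [0.4712 0.198  0.068 ]
unit_key 0.8 [283.9 234.8] bbox 269 300 216 248 [0.4618 0.1403 0.068 ]
zero_key 0.89 [372.2 242.5] bbox 353 387 223 259 [0.4604 0.0874 0.068 ]
tare_key 0.89 [468.5 248.4] bbox 436 504 233 270 [0.4604 0.0305 0.068 ]
print_key 0.69 [558.1 258.9] bbox 541 579 244 276 [ 0.4575 -0.0233  0.068 ]
rocker tip target [0.4507 0.1992 0.0691] TCP goal [0.4464 0.1994 0.1099] now [0.4379 0.1167 0.1437] t 5.65
 shift(if before turn) [ 0.073 -0.667  0.33 ] shift(after) [ 0.0047 -0.692   0.284 ] rot [-0.0216  0.0008  0.0317]
```

View pics/w2.png

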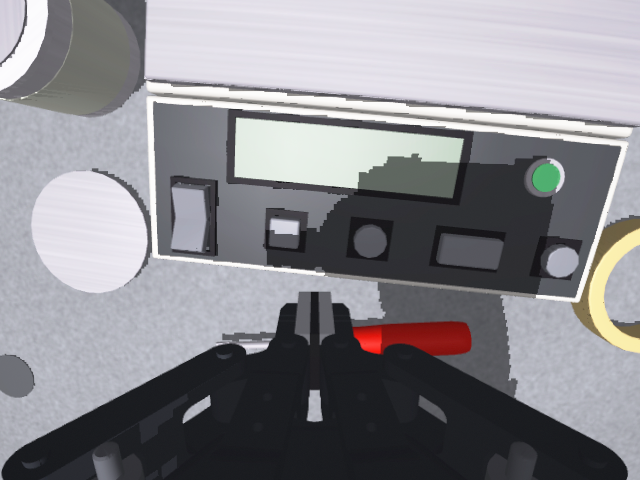

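The second view matches: rocker (190,217), unit (284,232), tare (470,251). However, the tool only got to y=0.117 and its roll is off, so I'll check for a joint limit.

```bash
python3 - <<'E'
from h import *
s=env.get_state();print(np.round(s["joint_pos"],3));q=s["orientation"];print(Ro.from_quat(np.r_[q[1:],q[0]]).as_matrix().round(3))
E
```

```text
[ 0.046  0.05  -0.537  0.879  0.058  3.141]
[[ 0.993  0.053  0.102]
 [ 0.046 -0.997  0.062]
 [ 0.105 -0.057 -0.993]]
```

Joint 6 is at its limit (3.14). A half turn gives the same fingertip shape with joint 6 mid-range, so I'll raise slightly and turn back.

Request:
{"api": "drive_tool", "payload": {"series": [[[0,0,-0.4,0,0,-0.057],[0,0,0,0,0,-0.057],[0,0,0,0,0,-0.057],[0,0,0,0,0,-0.057],[0,0,0,0,0,-0.057],[0,0,0,0,0,-0.057],[0,0,0,0,0,-0.057],[0,0,0,0,0,-0.057],[0,0,0,0,0,-0.057],[0,0,0,0,0,-0.057],[0,0,0,0,0,-0.057],[0,0,0,0,0,-0.057],[0,0,0,0,0,-0.057],[0,0,0,0,0,-0.057],[0,0,0,0,0,-0.057],[0,0,0,0,0,-0.057],[0,0,0,0,0,-0.057],[0,0,0,0,0,0]]]}}

```text
clock: 7.9
tcp_pos: [0.4327, 0.1138, 0.191]
orientation: [0.05, 0.025, 0.998, 0.032]
wrist_force: [-0.6, 0.1, 0.8]
finger_gap: -0.0002
grip_force: 0.0
```

```bash
cat > extra.py <<'E'
E=[("cam2.npz",[(190,217),(283.5,232),(370,241),(470,251.5)],range(4))]
E
sed -i "s/Rt=R\*Ro.from_euler('x',np.pi)/Rt=R*Ro.from_euler('x',np.pi)*Ro.from_euler('z',np.pi)/" fit.py
python3 fit.py rocker .06; python3 -c "
from h import *
print(np.round(env.get_state()['joint_pos'],3))"
```

```text
[ 0.5881  0.081  -0.0585 -0.003 ]
[[-0.3, -0.3], [-0.0, -1.0], [-0.2, -0.9], [-0.5, -0.2], [-0.0, -0.2], [0.9, -0.8], [0.2, 0.0], [-0.6, -0.4], [0.1, 0.9], [-0.2, -1.9], [-0.0, 0.2], [0.2, 1.3], [-0.2, 2.4], [1.3, -2.2], [0.2, -1.0], [-0.6, 0.4]]
rocker tip target [0.4512 0.1992 0.0702] TCP goal [0.4438 0.1996 0.1408] now [0.4327 0.1138 0.191 ] t 7.9
 shift(if before turn) [-0.013  0.689  0.469] shift(after) [-0.0063  0.719   0.421 ] rot [ 0.0217 -0.0021  0.0018]
[ 0.039  0.002 -0.462  1.002  0.058  0.092]
```

Request:
{"api": "drive_tool", "payload": {"series": [[[0,0,0,0.0217,-0.0021,0.0018],[-0.003,0.36,0.21,0,0,0],[-0.003,0.36,0.21,0,0,0],[0,0,0,0,0,0],[0,0,0,0,0,0]]]}}

```text
clock: 8.52
tcp_pos: [0.4434, 0.1997, 0.1409]
orientation: [0.052, 0.029, 0.998, -0.002]
wrist_force: [-0.6, -0.4, 0.3]
finger_gap: 0.0002
grip_force: 0.0
```

```bash
python3 c.py 3; python3 fit.py rocker .03|tail -2
```

```text
[0.44373325 0.19934301 0.14130679] [ 0.0525  0.0292  0.9982 -0.0016] [-0.69 -0.13  1.04] 0.013360693736898424
power_rocker 0.78 [311.5 271.1] bbox 298 332 253 293 [0.4584 0.1972 0.068 ]
rocker_front 0.75 [313.5 271.2] bbox 297 331 254 292 [0.4585 0.1984 0.068 ]
unit_key 0.94 [218.3 278.6] bbox 205 237 265 294 [0.4603 0.14   0.068 ]
zero_key 0.9 [137.4 281.1] bbox 123 156 265 296 [0.4593 0.0893 0.068 ]
tare_key 0.8 [ 46.1 279.9] bbox 16 80 266 297 [0.4554 0.0308 0.068 ]
rocker tip target [0.4512 0.1992 0.0702] TCP goal [0.4469 0.1994 0.111 ] now [0.4439 0.1992 0.1413] t 8.875
 shift(if before turn) [0.002 0.003 0.254] shift(after) [0.0016 0.0031 0.2539] rot [0.0001 0.0003 0.0001]
```

View pics/w3.png

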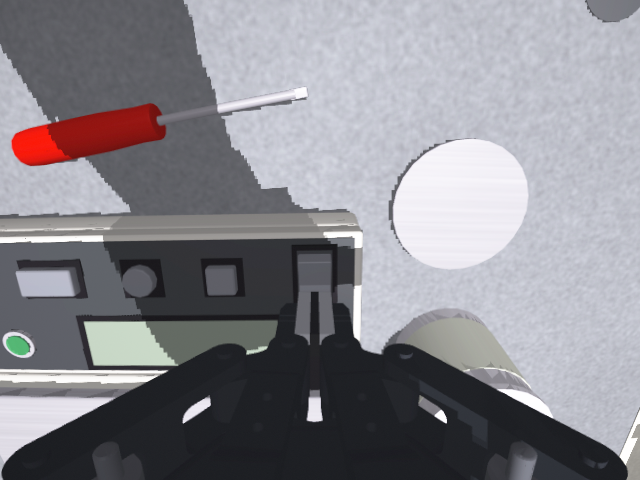

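Here robot-side is up. The fingertips (314,292) line up with the rocker (centre column about 314, front tip at row 252), with unit (221,279), zero (140,280) and tare (48,281) to the left.

```bash
cat >> extra.py <<'E'
E+=[("cam3.npz",[(221,279.5),(140,280.5),(48,281.5)],[1,2,3])]
E
python3 fit.py rocker .02; python3 - <<'E'
from fit import *
R,n,Rt,T=targets();c=load("cam3.npz");b=world(p,np.array([[-.127,.110,.056+.028*np.tan(np.deg2rad(6))]]))[0]
print(proj(c,[b+R.apply([-.02,s*.01,.016]) for s in(1,-1)]).round(),T)
print("front corner",proj(c,world(p,np.array([[-.155,.14,.056]]))))
# keys triangulated from wrist views only
L=[load(f"cam{i}.npz") for i in(1,2,3)]
for nm,px in dict(unit=[(249.5,195.5),(283.5,232),(221,279.5)],zero=[(310,196.5),(370,241),(140,280.5)],tare=[(380,199),(470,251.5),(48,281.5)]).items():
    X,e=tri([ray(c,q) for c,q in zip(L,px)]);print(nm,X.round(4),np.round(e,4))
E
```

```text
[ 0.5879  0.0819 -0.0517 -0.0037]
[[-0.4, -0.0], [-0.0, -0.9], [-0.3, -0.9], [-0.5, -0.2], [-0.2, -0.2], [0.8, -0.8], [0.1, 0.1], [-0.6, -0.3], [0.3, 2.0], [-0.1, -1.3], [-0.1, 0.3], [0.0, 1.0], [0.0, 3.9], [1.2, -1.3], [-0.1, -0.7], [-1.0, -0.1], [0.3, 1.1], [-0.6, 0.3], [0.0, -0.8]]
rocker tip target [0.4502 0.1992 0.0696] TCP goal [0.4469 0.1994 0.1004] now [0.4439 0.1992 0.1413] t 8.875
 shift(if before turn) [0.011 0.002 0.342] shift(after) [0.0106 0.0023 0.3418] rot [-0.0002  0.0003 -0.0021]
[[331. 252.]
 [297. 252.]] {'rocker': array([0.45016244, 0.1991966 , 0.06958818]), 'unit': array([0.46373397, 0.14041692, 0.06430083]), 'zero': array([0.46104737, 0.08848637, 0.06430083]), 'tare': array([0.45794744, 0.0285665 , 0.06430083])}
front corner [[362.15170641 230.96415804]]
unit [0.4628 0.1406 0.0647] [0.0003 0.0005 0.0002]
zero [0.461  0.0885 0.0639] [0.0003 0.0005 0.0002]
tare [0.4584 0.0284 0.0645] [0.0005 0.0005 0.0001]
```

Request:
{"api": "drive_tool", "payload": {"series": [[[0.005,0.001,0.15,0,0,-0.002],[0.005,0.001,0.15,0,0,0],[0,0,0.15,0,0,0],[0,0,0,0,0,0],[0,0,0,0,0,0]]]}}

```text
clock: 9.5
tcp_pos: [0.4484, 0.1997, 0.0876]
orientation: [0.053, 0.025, 0.998, -0.002]
wrist_force: [0.9, -0.4, 0.4]
finger_gap: -0.0002
grip_force: 0.0
```

```bash
cat > f.py <<'E'
from fit import *
import sys
n=targets()[1];F=[];Q=[]
for i in range(8):
    viewer.read_camera("wrist") if i else cv2.imwrite("pics/last.png",viewer.read_camera("wrist")[:,:,::-1])
    s=env.get_state();F.append(s["wrist_force"]);Q.append(s["tcp_pos"])
F=np.array(F);R,n,Rt,T=targets();tip=np.mean(Q,0)-n*.011
d=R.inv().apply(tip-T[sys.argv[1]])
print("F",F.mean(0).round(2),"along n",(F@n).mean().round(2),"+-",(F@n).std().round(2),"tip rel target mm (scale axes)",(d*1e3).round(2),"t",s["clock"])
plan(sys.argv[1],float(sys.argv[2]))
E
python3 f.py rocker 0
```

```text
F [ 0.09 -0.07  0.17] along n 0.16 +- 0.48 tip rel target mm (scale axes) [0.14 0.61 7.14] t 9.9
rocker tip target [0.4502 0.1992 0.0696] TCP goal [0.449  0.1993 0.0805] now [0.4481 0.1999 0.0873] t 9.9
 shift(if before turn) [-0.002 -0.005  0.057] shift(after) [-0.0016 -0.0047  0.0566] rot [-0.0002  0.0001  0.0005]
```

Request:
{"api": "drive_tool", "payload": {"series": [[[0,-0.004,0.0085,0,0,0],[0,0,0.0085,0,0,0],[0,0,0.0085,0,0,0],[0,0,0.0085,0,0,0],[0,0,0,0,0,0]]]}}

```text
clock: 10.52
tcp_pos: [0.4481, 0.1993, 0.0827]
orientation: [0.052, 0.025, 0.998, -0.002]
wrist_force: [-0.6, 0.3, 0.9]
finger_gap: -0.0002
grip_force: 0.2
```

```bash
python3 f.py rocker 0
```

```text
F [ 0.32 -0.25 -0.22] along n -0.25 +- 0.44 tip rel target mm (scale axes) [-0.27  0.01  2.43] t 10.925
rocker tip target [0.4502 0.1992 0.0696] TCP goal [0.449  0.1993 0.0805] now [0.4485 0.1993 0.0829] t 10.925
 shift(if before turn) [-0.002 -0.     0.02 ] shift(after) [-0.0024 -0.0002  0.0204] rot [-0.0002  0.      0.0004]
```

Still free. I'll continue in small steps.

Request:
{"api": "drive_tool", "payload": {"series": [[[0,0,0.009,0,0,0],[0,0,0.009,0,0,0],[0,0,0.008,0,0,0],[0,0,0,0,0,0]]]}}

```text
clock: 11.42
tcp_pos: [0.4485, 0.1993, 0.0797]
orientation: [0.052, 0.025, 0.998, -0.002]
wrist_force: [-1.5, -0.0, 1.7]
finger_gap: 0.0003
grip_force: 0.7
```

```bash
python3 f.py rocker 0|head -1
```

```text
F [-0.42 -0.04  0.67] along n 0.71 +- 0.77 tip rel target mm (scale axes) [-0.23 -0.   -0.7 ] t 11.825
```

Request:
{"api": "drive_tool", "payload": {"series": [[[0,0,0.008,0,0,0],[0,0,0.008,0,0,0],[0,0,0.004,0,0,0],[0,0,0,0,0,0]]]}}

```text
clock: 12.32
tcp_pos: [0.449, 0.1993, 0.0789]
orientation: [0.053, 0.025, 0.998, -0.002]
wrist_force: [-6.6, -0.5, 16.3]
finger_gap: -0.0002
grip_force: 8.0
```

```bash
python3 f.py rocker 0|head -1
```

```text
F [-6.53 -1.47 15.79] along n 16.38 +- 0.57 tip rel target mm (scale axes) [-0.14  0.07 -1.58] t 12.725
```

16 N at -1.6 mm means the rocker is at its stop. So the real heights are the nominal ones, 3.5 mm above my fit. I'll back off and look.

Request:
{"api": "drive_tool", "payload": {"series": [[[0,0,-0.03,0,0,0],[0,0,-0.3,0,0,0],[0,0,-0.3,0,0,0],[0,0,0,0,0,0]]]}}

```text
clock: 13.22
tcp_pos: [0.4432, 0.2004, 0.1554]
orientation: [0.055, 0.025, 0.998, -0.001]
wrist_force: [0.6, 0.5, -0.6]
finger_gap: -0.0001
grip_force: 0.0
```

```bash
python3 - <<'E'
import cv2,numpy as np
from workcell import viewer
a=cv2.imread("pics/w3.png")[180:330,150:400]
b=viewer.read_camera("wrist")[:,:,::-1];cv2.imwrite("pics/w4.png",b)
cv2.imwrite("pics/cmp.png",cv2.resize(np.hstack([a,b[180:330,150:400]]),None,fx=1.6,fy=1.6))
E
python3 f.py unit .015
```

```text
F [ 0.11 -0.22  0.11] along n 0.1 +- 0.38 tip rel target mm (scale axes) [-16.91  57.83  78.61] t 13.675
unit tip target [0.4637 0.1404 0.0643] TCP goal [0.461  0.1406 0.0902] now [0.4407 0.1996 0.1518] t 13.675
 shift(if before turn) [-0.14  -0.482  0.531] shift(after) [-0.1402 -0.4822  0.531 ] rot [-0.0004 -0.0005  0.0004]
```

View pics/cmp.png

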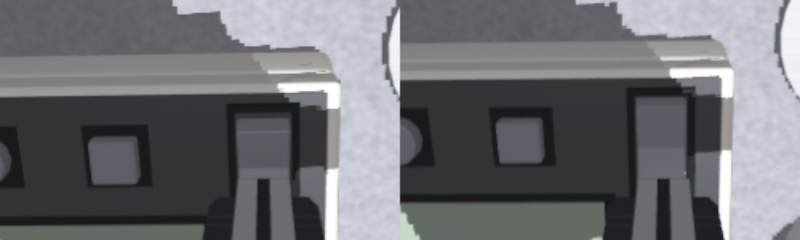

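The rocker's steep front face, visible before at (263,125), is now flat, so the switch is on. Next is the unit key.

Request:
{"api": "drive_tool", "payload": {"series": [[[-0.07,-0.241,0.08,0,0,0],[-0.07,-0.241,0.08,0,0,0],[0,0,0.18,0,0,0],[0,0,0.19,0,0,0],[0,0,0,0,0,0],[0,0,0,0,0,0]]]}}

```text
clock: 14.42
tcp_pos: [0.4617, 0.1408, 0.0916]
orientation: [0.052, 0.025, 0.998, -0.002]
wrist_force: [-0.7, -0.3, 0.2]
finger_gap: -0.0001
grip_force: 0.0
```

```bash
python3 f.py unit .005; cp pics/last.png pics/w5.png
```

```text
F [-0.06  0.29  0.15] along n 0.15 +- 0.65 tip rel target mm (scale axes) [ 1.1   0.4  16.62] t 14.825
unit tip target [0.4637 0.1404 0.0643] TCP goal [0.4621 0.1405 0.0802] now [0.4616 0.1408 0.0915] t 14.825
 shift(if before turn) [ 0.006 -0.002  0.094] shift(after) [ 0.0062 -0.0025  0.094 ] rot [-0.0002  0.0002  0.0005]
```

View pics/w5.png

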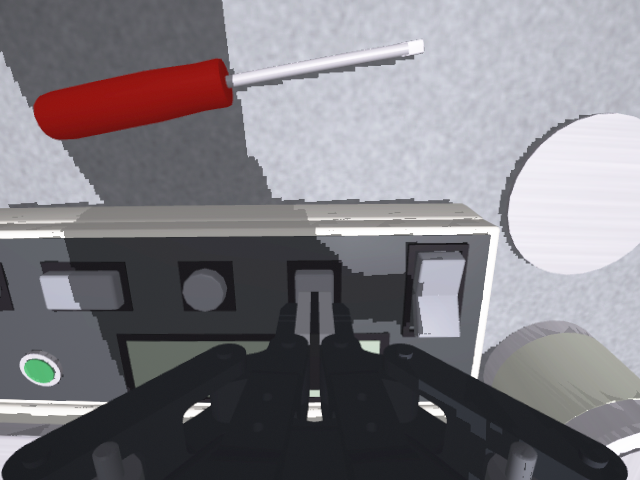

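The rocker's on shape shows at (440,290), with its rear half raised. The fingers are centred on the unit key (315,280).

Request:
{"api": "drive_tool", "payload": {"series": [[[0.006,-0.002,0.03,0,0,0],[0,0,0.03,0,0,0],[0,0,0.03,0,0,0],[0,0,0.01,0,0,0],[0,0,0.008,0,0,0],[0,0,0.008,0,0,0],[0,0,0,0,0,0]]]}}

```text
clock: 15.7
tcp_pos: [0.4619, 0.1404, 0.0772]
orientation: [0.052, 0.025, 0.998, -0.002]
wrist_force: [-2.1, -0.7, 2.3]
finger_gap: -0.0001
grip_force: 1.2
```

```bash
python3 f.py unit .0
```

```text
F [-1.9  -0.63  2.19] along n 2.37 +- 0.32 tip rel target mm (scale axes) [-0.29 -0.09  2.05] t 16.1
unit tip target [0.4637 0.1404 0.0643] TCP goal [0.4626 0.1405 0.0752] now [0.4621 0.1404 0.0772] t 16.1
 shift(if before turn) [-0.002  0.001  0.017] shift(after) [-0.0019  0.0005  0.017 ] rot [-0.0002 -0.0001  0.0005]
```

Request:
{"api": "drive_tool", "payload": {"series": [[[0,0,0.008,0,0,0],[0,0,0.008,0,0,0],[0,0,0,0,0,0]]]}}

```text
clock: 16.48
tcp_pos: [0.4625, 0.1404, 0.0753]
orientation: [0.052, 0.025, 0.998, -0.002]
wrist_force: [-2.9, -0.9, 3.2]
finger_gap: -0.0001
grip_force: 2.0
```

```bash
python3 f.py unit .0
```

```text
F [-2.31 -0.33  3.84] along n 4.06 +- 0.4 tip rel target mm (scale axes) [-0.11 -0.04  0.15] t 16.875
unit tip target [0.4637 0.1404 0.0643] TCP goal [0.4626 0.1405 0.0752] now [0.4624 0.1404 0.0754] t 16.875
 shift(if before turn) [-0.001  0.     0.001] shift(after) [-0.0011  0.0003  0.0011] rot [-0.0002 -0.      0.0005]
```

4.06 N is about 3.8 mm of travel, so the unit key counts as pressed. Release it and go over to tare.

Request:
{"api": "drive_tool", "payload": {"series": [[[0,0,-0.06,0,0,0],[0,0,-0.24,0,0,0],[0,-0.311,0,0,0,0],[0,-0.311,0,0,0,0],[0,-0.311,0,0,0,0],[0,0,0.1,0,0,0],[0,0,0.08,0,0,0],[0,0,0,0,0,0],[0,0,0,0,0,0]]]}}

```text
clock: 18.0
tcp_pos: [0.4552, 0.0295, 0.0896]
orientation: [0.052, 0.024, 0.998, -0.002]
wrist_force: [-0.7, -0.3, 0.1]
finger_gap: -0.0003
grip_force: 0.0
```

```bash
python3 f.py tare .003; cp pics/last.png pics/w6.png
```

```text
F [ 0.13  0.08 -0.12] along n -0.13 +- 0.26 tip rel target mm (scale axes) [ 0.18  0.34 14.76] t 18.4
tare tip target [0.4579 0.0286 0.0643] TCP goal [0.4565 0.0286 0.0782] now [0.4554 0.0288 0.0899] t 18.4
 shift(if before turn) [ 0.001 -0.001  0.098] shift(after) [ 0.0008 -0.0006  0.0976] rot [-0.0002  0.      0.0005]
```

View pics/w6.png

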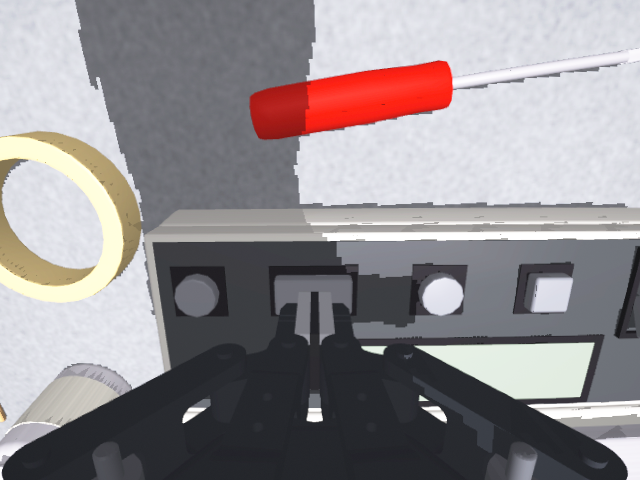

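The unit key has sprung back up (548,293). The fingers are centred on the tare bar (313,290).

Request:
{"api": "drive_tool", "payload": {"series": [[[0,0,0.03,0,0,0],[0,0,0.03,0,0,0],[0,0,0.02,0,0,0],[0,0,0.01,0,0,0],[0,0,0.008,0,0,0],[0,0,0.008,0,0,0],[0,0,0,0,0,0]]]}}

```text
clock: 19.27
tcp_pos: [0.4564, 0.0286, 0.0771]
orientation: [0.052, 0.025, 0.998, -0.002]
wrist_force: [-2.9, -0.5, 2.0]
finger_gap: 0.0
grip_force: 1.2
```

```bash
python3 f.py tare .0
```

```text
F [-2.21  0.11  2.36] along n 2.58 +- 0.37 tip rel target mm (scale axes) [-0.21 -0.03  1.86] t 19.675
tare tip target [0.4579 0.0286 0.0643] TCP goal [0.4568 0.0286 0.0752] now [0.4565 0.0286 0.0771] t 19.675
 shift(if before turn) [-0.001 -0.     0.015] shift(after) [-0.0009 -0.      0.0153] rot [-0.0002 -0.0001  0.0004]
```

Request:
{"api": "drive_tool", "payload": {"series": [[[0,0,0.008,0,0,0],[0,0,0.007,0,0,0],[0,0,0,0,0,0]]]}}

```text
clock: 20.05
tcp_pos: [0.4568, 0.0286, 0.0753]
orientation: [0.052, 0.025, 0.998, -0.002]
wrist_force: [-2.7, 0.8, 3.9]
finger_gap: 0.0001
grip_force: 1.9
```

```bash
python3 f.py tare .0|head -1
```

```text
F [-2.68  0.44  3.78] along n 4.04 +- 0.26 tip rel target mm (scale axes) [ 0.01 -0.01  0.09] t 20.45
```

Request:
{"api": "drive_tool", "payload": {"series": [[[0,0,-0.06,0,0,0],[0,0,-0.25,0,0,0],[0,0,-0.3,0,0,0],[0,0,-0.3,0,0,0],[0,0,-0.3,0,0,0],[0,0,0,0,0,0],[0,0,0,0,0,0],[0,0,0,0,0,0]]]}}

```text
clock: 21.45
tcp_pos: [0.441, 0.0295, 0.2185]
orientation: [0.051, 0.025, 0.998, -0.002]
wrist_force: [-0.6, -0.1, 0.8]
finger_gap: -0.0004
grip_force: 0.0
```

```bash
python3 f.py tare 0|head -1; cp pics/last.png pics/w7.png
```

```text
F [ 0.14 -0.08 -0.  ] along n -0.02 +- 0.53 tip rel target mm (scale axes) [-4.1000e-01  1.0000e-01  1.4459e+02] t 21.85
```

View pics/w7.png

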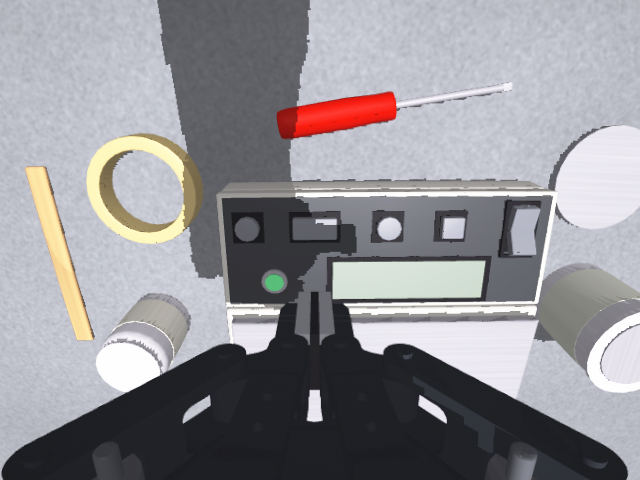

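All four keys are up, the rocker at (520,230) is on, and the surrounding things haven't moved. Handing in.

```bash
python3 -c "
from workcell import order
print(order.hand_in())"
```

```text
the job is handed in; nothing more can be done
None
```

The job is handed in, with the result not reported back: the rocker is on (it briefly took about 16 N at its stop, more than a light push), the unit and then tare keys were each pressed once at about 4 N and sprang back, and the arm finished clear of the scale at about 22 s.

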